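# Hang the wide jaw carrier on its two hooks

### The arm

A 6-joint arm with a two-finger parallel gripper is mounted at the origin on the work surface. World frame = base frame: x ahead of the robot, y to its left, z up, the work surface at z = 0. Lengths are in m, angles in rad, forces in N, time in s.
With the tool pointing down it reaches from about 0.375 to 0.9 m from the base axis. Payload 3.1 kg.
Tool frame: the origin (TCP) lies between the finger pads; the fingertips stand 19 mm ahead of it and the grasp point (between the pads) is the TCP; z points along the fingers, y is the direction in which the jaws open and shut (so a half turn about z gives the same grasp; the last joint's range is limited). The gripper opens to 85 mm and grips with 20 to 120 N. Pads are 22 mm wide; open, the fingers measure 114 mm over their backs; the gripper's body (76 mm by 85 mm) begins 54 mm behind the grasp point. The pads swing forward as they close: fully open they stand 13 mm farther back than shut.
Start: joints at [-1.3, 0.527, 1.433, -0, 1.181, -0.178], TCP at [0.271, -0.563, 0.25] pointing down, gripper open.
Joint ranges: [-3.08, 3.08], [-0.75, 2.2], [0.22, 2.44], [-1.43, 4.57], [0, 2.65], [-2.85, 2.85]. Speed limits (rad/s): [2.79, 2.79, 3.14, 3.14, 3.14, 3.14].

### API

Orientations are given as a unit quaternion [x, y, z, w].
In Python, from station import manip, optics, job gives the robot as it stands.
- The arm moves only by the shell command python3 -m inch 'ROWS' [OPENING] [FORCE]. ROWS is JSON, one flat list of numbers, 4 for each row, row after row: the shift along the world's x, y, z in cm, then the turn about the world's z in rad. A call has 1 to 20 rows; each row shifts and turns the commanded pose from where the row before left it; what a row does not reach is not made up. A row lasts 1/8 s, in which the tool goes at most 62.5 mm and 10.7 degrees, less where a joint would pass 70% of its speed; a pose out of reach is approached as far as the arm can. A call with a gripper value outside its range is refused whole. OPENING is the opening in per cent of the stroke, from 0 (shut) to 100 (fully open), set as the call begins (- or left out, the last holds). The fingers move at their own pace and stop on an object; FORCE is the grip in N (left out, the last holds). Time passes only in rows, so rows that do not move let the fingers close. It gives the time, the measured TCP pose, the force and the opening at its end, in the units of the state.
- manip.sense(): the state, without advancing time (a new reading comes with each control period).
- optics.snapshot(name): name is "side" or "top" or "wrist"; returns (picture, depth): 384x512x3 uint8, red, green, blue; 384x512 float32, m along the optical axis (not along the pixel's ray), 0 where there is no reading.
- optics.camera_model(name): a dict with "mtx" (3x3 intrinsics, pixels), "camera_from_world" (4x4, takes a point from world to camera coordinates); the wrist camera has in their place "tool_from_camera" (4x4, takes a point from camera to tool coordinates, whose origin is the TCP and whose axes are the flange's). Camera axes: x right, y up, looking along -z (the intrinsics and any distortion apply to the point x, -y, -z); pixel columns grow to the right and rows downward; lengths in m; the calibration is good to about 2 mm. A picture is of the moment at which its call begins: read the wrist's pose just before it. camera_model takes no time and is no camera call.
- job.sign_off(): hands the job in, once; it reports no verdict.
The state is a dict: "t": time; "q": joint angles; "qd": joint speeds; "tau": joint torques, N m; "tcp_pos": TCP position; "tool_rot": TCP orientation; "force": force on the tool from outside, world axes, zero at the start; "ft_torque": the same for the moment, N m; "finger_gap": opening from 0.0 (shut) to 1.0 (fully open).
Only numpy, scipy, OpenCV 4.12 (cv2) and the standard library are available. Lean on these libraries where they do the work, as an engineer would, in place of code of your own. Each camera call takes 0.05 s, during which the arm holds its last target.

### The job

Two steel carriers with chuck jaws bolted on stand on the bench: take the wide one by the grip in the middle of its top bar and hang it by that bar on the two hooks of the stand, centred between them with either side facing out. Lower it until the bar sits in both hooks before you let go, and leave it hanging still. Leave the short carrier standing where it is.

Things in the scene. Friction and masses are not known exactly. Their poses are not given: they have to be found in the camera images.
- wide_carrier: Wide jaw carrier, loose, 0.6-0.85 kg: round steel top bar 14 dia x 300 mm with a flat-sided grip block in its middle (60 along y, 16 along x, 26 high); two uprights (outer faces 83 mm from the middle) join it to a plank 170 long, 60 deep with jaws, tops 62 mm below the bar's axis. Origin: centre of the bar and block, 100 mm above the plank's underside (stands on the bench). y along the bar, z up.
- short_carrier: Short jaw carrier, loose: same build and height, but its top bar is only 150 mm long (same grip block), too short for the hooks; plank 100 long, 60 deep, two jaws. Origin: centre of its bar, 100 mm above the bench. y along the bar, z up. Stays where it is.
- hook_left: Left (+y) hook of a fixed steel stand, 10 mm rod bent to a trough open upwards: level bottom 24 mm long, sloping sides about 40 mm high, 80 mm apart at the top. Origin: where the bar's axis passes when seated, 140 mm above the bench. x to its post (axis at x +75, top z +32 mm), free tip at x -45, z +35; y along the line of hooks, z up. Hung, uprights and plank are between the hooks, clear of the stand.
- hook_right: Right (-y) hook of the same stand, identical, 230 mm from the left one; origin (where the bar's axis passes when seated, 140 mm above the bench) and axes as for the left hook. Between the posts (x +75 mm) runs a thin cross bar 60 mm above the bench.
There are look-alikes about, which are no part of the job. What is shaped like the short_carrier but pink is not meant.

How it is judged:
On the way:
1. the wide carrier, still held by the fingers, has its bar down in both hooks: within 10 mm of the seated height, within 20 mm across and 25 mm along, level and in line within 5 and 10 degrees (contact force between wide_carrier and the fingers above 0.5 N and x of wide_carrier in the frame of hook_left between -0.02 and 0.02 m and y of wide_carrier in the frame of hook_left between -0.14 and -0.09 m and z of wide_carrier in the frame of hook_left between -0.01 and 0.01 m and angle between the y axis of wide_carrier and the y axis of hook_left, either way round below 0.175 rad and angle between wide_carrier's own y axis and vertical between 1.47 and 1.67 rad), for 0.2 s.
At the end, for the whole second after the job is handed in: Wide carrier released, at rest, both hooks bearing its bar: bar centre within 20 mm across, 25 mm along, 10 mm in height of the middle between the hooks; in line within 10 degrees (either way round), level within 5, plumb within 15; short carrier upright, within 30 mm of its start (x of wide_carrier in the frame of hook_left between -0.02 and 0.02 m and y of wide_carrier in the frame of hook_left between -0.14 and -0.09 m and z of wide_carrier in the frame of hook_left between -0.01 and 0.01 m and angle between the y axis of wide_carrier and the y axis of hook_left, either way round below 0.175 rad and angle between wide_carrier's own y axis and vertical between 1.47 and 1.67 rad and contact force between wide_carrier and hook_left above 0.3 N and contact force between wide_carrier and hook_right above 0.3 N and contact force between wide_carrier and the fingers below 0.05 N and angle between wide_carrier's own z axis and vertical below 0.26 rad and linear speed of wide_carrier below 0.03 m/s and angular speed of wide_carrier below 0.3 rad/s and distance of short_carrier from where it was at the start of the episode below 0.03 m and angle between short_carrier's own z axis and vertical below 0.15 rad); the robot touches nothing.
It fails at once if the short carrier is shifted more than 30 mm (distance of short_carrier from where it was at the start of the episode above 0.03 m).
It also fails if it takes over 48 s, if anything falls off the work surface, if the arm or the gripper's body presses on something with over 40 N, if the wrist force passes 120 N, or if a joint passes its speed limit or range.

## Working session

There is one attempt and no reset: what is moved stays moved. The work goes in short steps, Python scripts to look and compute and a shell command to move; the robot and the scene stay as the last step left them, time stands still between calls to the robot, and variables do not carry over. Pictures are saved under pics/ and viewed, and the job is handed in when it is done.

```bash
mkdir -p pics; ls
python3 - <<'E'
from station import manip, optics
import cv2,numpy as np
s=manip.sense();print(s['t'],s['tcp_pos'],s['tool_rot'],s['finger_gap'])
for n in ("side","top"):
    p,d=optics.snapshot(n);cv2.imwrite(f"pics/{n}0.png",p[:,:,::-1]);np.save(f"pics/{n}0_d.npy",d);np.save(f"pics/{n}0_p.npy",p)
    m=optics.camera_model(n);print(n,np.round(m['mtx'],1).tolist(),np.round(m['camera_from_world'],3).tolist(),[k for k in m])
E
```

```text
pics
0.0 [ 0.27102667 -0.56238973  0.24929682] [ 9.74921826e-01  2.22544717e-01 -5.66537276e-05 -1.13113150e-03] 0.9999963782098853
side [[370.5, 0.0, 251.6], [0.0, 370.5, 193.5], [0.0, 0.0, 1.0]] [[-0.997, -0.081, -0.014, 0.452], [0.034, -0.574, 0.818, -0.159], [-0.074, 0.815, 0.574, -1.175], [0.0, 0.0, 0.0, 1.0]] ['mtx', 'camera_from_world']
top [[490.4, 0.0, 260.5], [0.0, 490.4, 182.9], [0.0, 0.0, 1.0]] [[-0.03, -0.999, -0.014, 0.02], [0.99, -0.031, 0.141, -0.497], [-0.141, -0.01, 0.99, -1.663], [0.0, 0.0, 0.0, 1.0]] ['mtx', 'camera_from_world']
```

View pics/top0.png

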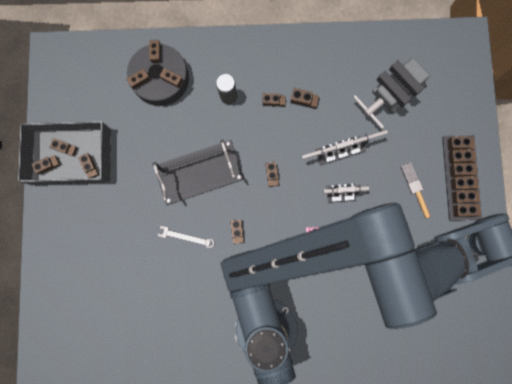

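View pics/side0.png

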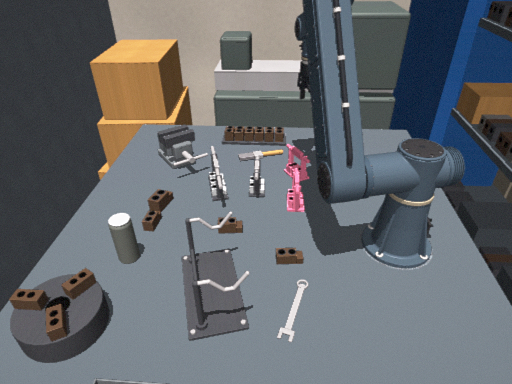

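The top view shows the candidates. The long-bar carrier is at about (345,147). The short steel one is at (347,190), a pink look-alike is at (312,232), and the stand with its two hooks is around (200,172). The long one fits wide_carrier, so I'll confirm it in an enlarged crop.

Run:
```python
import cv2
p=cv2.imread('pics/top0.png')
c=p[120:250,140:400];cv2.imwrite('pics/topcrop.png',cv2.resize(c,None,fx=3,fy=3,interpolation=cv2.INTER_CUBIC))
p=cv2.imread('pics/side0.png')
c=p[130:340,150:330];cv2.imwrite('pics/sidecrop.png',cv2.resize(c,None,fx=2.8,fy=2.8,interpolation=cv2.INTER_CUBIC))
```

```text
(no output)
```

View pics/topcrop.png

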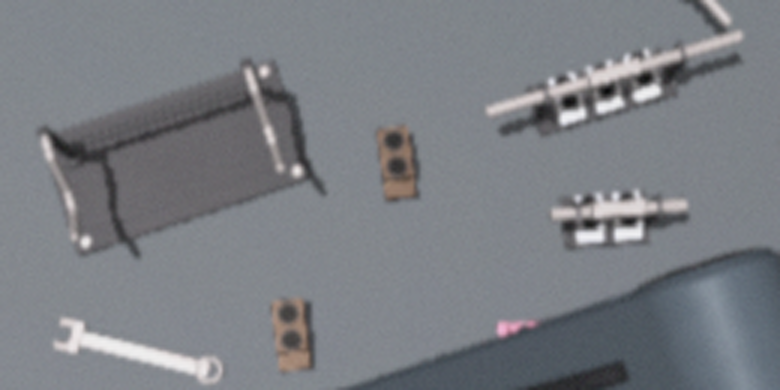

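View pics/sidecrop.png

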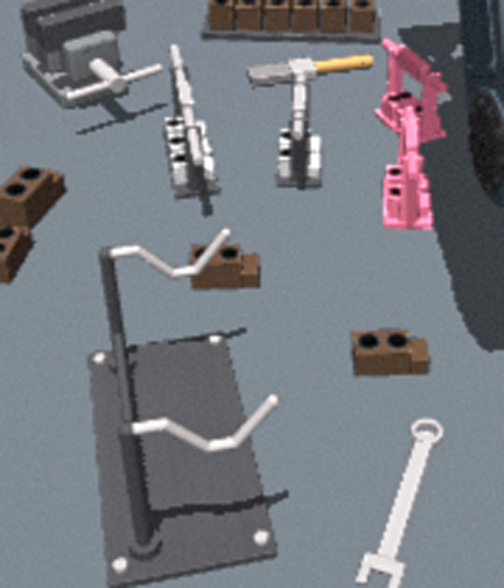

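Confirmed: the wide carrier is the steel one with the long bar and three jaws, bar ends about (303,157) and (387,132) in the top view. Next I'll measure the bar and hooks.

```bash
cat > h.py <<'E'
import numpy as np,cv2
from station import optics
def ray(n,u,v):
    m=optics.camera_model(n);K=m['mtx'];T=m['camera_from_world']
    a=np.linalg.solve(K,[u,v,1.0]);d=np.array([a[0],-a[1],-1.0])
    R=T[:3,:3];return -R.T@T[:3,3],R.T@d
def onz(n,u,v,z):
    c,d=ray(n,u,v);return c+d*(z-c[2])/d[2]
def tri(u1,v1,u2,v2):
    c1,d1=ray('top',u1,v1);c2,d2=ray('side',u2,v2)
    A=np.stack([d1,-d2],1);s=np.linalg.lstsq(A,c2-c1,rcond=None)[0]
    a=c1+s[0]*d1;b=c2+s[1]*d2;return (a+b)/2,np.linalg.norm(a-b)
def proj(n,P):
    m=optics.camera_model(n);q=m['camera_from_world']@np.r_[P,1];q=np.array([q[0],-q[1],-q[2]]);w=m['mtx']@q;return w[:2]/w[2]
E
python3 - <<'E'
from h import *
np.set_printoptions(precision=4,suppress=True)
p=np.load('pics/top0_p.npy');d=np.load('pics/top0_d.npy')
# bright mask
hsv=cv2.cvtColor(p,cv2.COLOR_RGB2HSV)
g=p.astype(int).min(2)
# points by depth: world height
m=optics.camera_model('top')
vv,uu=np.mgrid[:384,:512];K=m['mtx'];T=m['camera_from_world']
P=np.stack([(uu-K[0,2])/K[0,0]*d,-(vv-K[1,2])/K[1,1]*d,-d],-1)
W=(P-T[:3,3])@T[:3,:3]
np.save('pics/W.npy',W)
H=W[...,2]
print('table',np.median(H[250:330,60:200]))
def fit(box,lo,hi):
    u0,u1,v0,v1=box;mk=np.zeros(H.shape,bool);mk[v0:v1,u0:u1]=1
    mk&=(H>lo)&(H<hi)&(d>0);q=W[mk];px=np.stack([uu[mk],vv[mk]],1)
    c=q[:,:2].mean(0);w=np.linalg.svd(q[:,:2]-c,full_matrices=False)[2][0];t=(q[:,:2]-c)@w
    print(len(q),'c',c,'dir',w,np.arctan2(w[1],w[0]),'mid',c+w*(t.min()+t.max())/2,'len',np.ptp(t),'z',q[:,2].min(),np.median(q[:,2]),q[:,2].max())
    return px
fit((295,395,122,165),.085,.13);fit((320,375,175,205),.085,.13)
a=[162.7,132.3]
E1=onz('top',140+488/3,120+111/3,.1);E2=onz('top',140+741/3,120+37/3,.1)
print('bar ends',E1,E2,(E1+E2)/2,np.linalg.norm(E1-E2))
for n,(pu,pv),(tu,tv) in (('R',(248,62),(282,170)),('L',(43,130),(75,240))):
    A=onz('top',140+pu/3,120+pv/3,.172);B=onz('top',140+tu/3,120+tv/3,.175)
    print(n,'post',A,'tip',B,np.linalg.norm((A-B)[:2]),'orig',B+(A-B)*45/120)
for n,b in(('R',(218,240,136,182)),('L',(150,172,160,206))): fit(b,.12,.2)
E
```

```text
table -0.0008010557909413761
413 c [ 0.6108 -0.2795] dir [-0.2644  0.9644] 1.8384139931052856 mid [ 0.6111 -0.2806] len 0.29931717190228996 z 0.08550170589041658 0.10549885567717417 0.12169097162085193
236 c [ 0.4582 -0.2753] dir [-0.0474  0.9989] 1.618228305996248 mid [ 0.4583 -0.2763] len 0.1500318294187196 z 0.08515529749987848 0.10742077674449682 0.12014026541665164
bar ends [ 0.5717 -0.1394  0.1   ] [ 0.647  -0.4265  0.1   ] [ 0.6093 -0.2829  0.1   ] 0.2967678813660861
R post [0.6197 0.1217 0.172 ] tip [0.5006 0.0875 0.175 ] 0.12392675737689487 orig [0.5452 0.1003 0.1739]
L post [0.5525 0.3426 0.172 ] tip [0.4328 0.3079 0.175 ] 0.1247128612750113 orig [0.4777 0.3209 0.1739]
130 c [0.5694 0.1097] dir [-0.9573 -0.289 ] -2.848407413548136 mid [0.5645 0.1083] len 0.12927697091373697 z 0.12193617658879631 0.15726954649402008 0.17824495325703701
139 c [0.505  0.3297] dir [-0.9604 -0.2785] -2.8593499753900073 mid [0.4962 0.3271] len 0.12728597441586362 z 0.1223111873591193 0.15564336434207046 0.1775540577410667
```

Run:
```python
from h import *
np.set_printoptions(precision=4,suppress=True)
S=lambda u,v:(150+u/2.8,130+v/2.8)
R=onz('side',*S(183,272),.128);L=onz('side',*S(221,444),.128);print(R,L,(R+L)/2,np.linalg.norm(R-L))
for n,M in(('a',(.5115,.2106)),('b',(.516,.2134))):
  for s in(1,-1):
    o=np.array([M[0]-.28*.115*s,M[1]+.96*.115*s,.128]);print(n,s,[ (proj('side',o+np.array([.96*k,.28*k,0]))-[150,130])*2.8 for k in(-.012,.012)])
p=cv2.imread('pics/side0.png')
for s in(1,-1):
    pass
c=p[200:320,180:260];cv2.imwrite('pics/hk.png',cv2.resize(c,None,fx=5,fy=5,interpolation=cv2.INTER_CUBIC))
# carrier grip in side view with measured
print(proj('side',[.6105,-.281,.1]),proj('side',[.5717,-.1394,.1]),proj('side',[.647,-.4265,.1]))
```

```text
[0.5468 0.1059 0.128 ] [0.479  0.3249 0.128 ] [0.5129 0.2154 0.128 ] 0.22924080626108498
a 1 [array([235.2848, 438.0038]), array([207.1553, 442.7601])]
a -1 [array([198.544 , 266.8588]), array([175.1953, 270.1753])]
b 1 [array([229.5918, 440.3025]), array([201.3748, 445.0793])]
b -1 [array([193.7758, 268.4422]), array([170.367 , 271.7705])]
[215.6265 165.467 ] [220.2115 186.8773] [212.4774 146.9747]
```

View pics/hk.png

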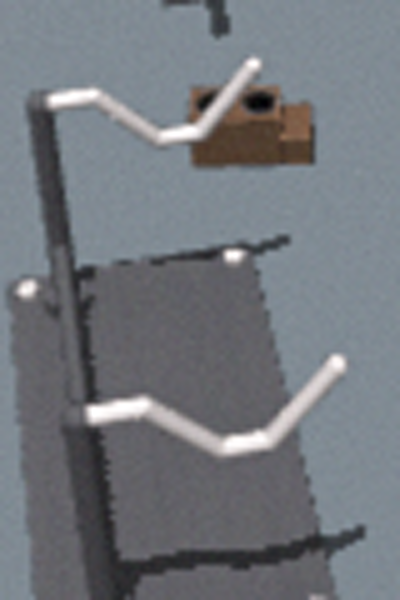

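Two views agree on the stand middle at about (0.513, 0.213), with a hook spacing of 229–231 mm against 230 given. The bar measures 299 mm against 300, centred at (0.611, -0.281). Now I'll move above the grip, still at height.

```bash
python3 -m inch '[2.8,2.3,0,0.115, 2.8,2.3,0,0.115, 2.8,2.3,0,0.115, 2.8,2.3,0,0.115, 2.8,2.3,0,0.115, 2.8,2.3,0,0.115, 2.8,2.3,0,0.115, 2.8,2.3,0,0.115, 2.8,2.3,0,0.115, 2.8,2.3,0,0.115, 2.8,2.3,0,0.115, 3.1,2.8,0,0.125, 0,0,0,0, 0,0,0,0]' 100
python3 - <<'E'
from h import *
from station import manip
np.set_printoptions(precision=4,suppress=True)
s=manip.sense();print(s['t'],s['tcp_pos'],s['tool_rot'],s['q'])
p,d=optics.snapshot('wrist');cv2.imwrite('pics/w1.png',p[:,:,::-1]);np.save('pics/w1_d.npy',d)
m=optics.camera_model('wrist');print(m['tool_from_camera'],m['mtx'])
p,d=optics.snapshot('side');cv2.imwrite('pics/s1.png',p[:,:,::-1])
E
```

```text
t: 1.85
tcp_pos: [0.6097, -0.282, 0.2497]
tool_rot: [0.606, 0.795, -0.0, -0.001]
force: [-0.4, -0.0, 0.2]
finger_gap: 1.001
1.85 [ 0.6097 -0.282   0.2497] [ 0.6064  0.7952 -0.0004 -0.0007] [-0.599   0.5936  1.3053 -0.0007  1.2441 -0.8666]
[[-0.0012  0.9442  0.3294  0.0852]
 [ 1.      0.0012  0.0001 -0.0001]
 [-0.0003  0.3294 -0.9442 -0.1243]
 [ 0.      0.      0.      1.    ]] [[300.417    0.     254.9709]
 [  0.     300.417  188.059 ]
 [  0.       0.       1.    ]]
```

View pics/w1.png

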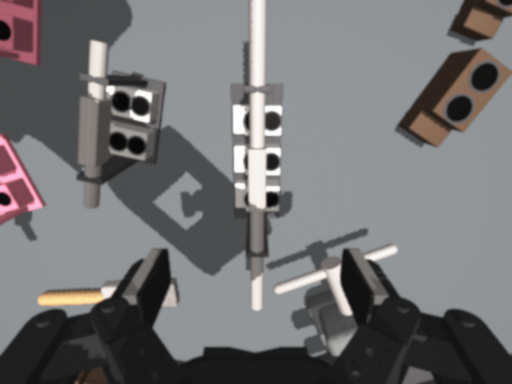

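The wrist view shows the bar upright at u≈257, centred between the fingers, with the grip block at rows ~148–210. I'll check its centre by casting rays.

Run:
```python
from h import *
from station import manip
from scipy.spatial.transform import Rotation as Ro
np.set_printoptions(precision=4,suppress=True)
p=cv2.imread('pics/w1.png');d=np.load('pics/w1_d.npy')
m=optics.camera_model('wrist');C=m['tool_from_camera'];K=m['mtx']
R=Ro.from_quat([0.6064,0.7952,-0.0004,-0.0007]).as_matrix();t=np.array([0.6097,-0.282,0.2497])
def cast(u,v,z):
    a=np.linalg.solve(K,[u,v,1.]);q=C[:3,:3]@[a[0],-a[1],-1];o=R@C[:3,3]+t;q=R@q;P=o+q*(z-o[2])/q[2];return P,R.T@(P-t)
for n,u,v,z in(('barend',257,308,.1),('blk top edge',257,149,.113),('bar far',257.5,20,.1),('blk other',257,210,.113)):
    print(n,*cast(u,v,z))
for v in range(130,320,8):
    a=np.linalg.solve(K,[257,v,1.])*d[v,257];q=R@(C[:3,:3]@[a[0],-a[1],-a[2]]+C[:3,3])+t;print(v,q,p[v,257,1])
```

```text
barend [ 0.6519 -0.4289  0.1   ] [-0.1529  0.002   0.1496]
blk top edge [ 0.6031 -0.252   0.113 ] [0.0305 0.0018 0.1367]
bar far [ 0.5762 -0.1527  0.1   ] [0.1335 0.0021 0.1498]
blk other [ 0.6186 -0.3083  0.113 ] [-0.0278  0.0018  0.1367]
130 [ 0.5989 -0.2366  0.1087] 247
138 [ 0.6008 -0.2437  0.107 ] 247
146 [ 0.6027 -0.2506  0.1072] 243
154 [ 0.6042 -0.2562  0.1139] 245
162 [ 0.6061 -0.2631  0.1142] 245
170 [ 0.6081 -0.2704  0.1136] 244
178 [ 0.6101 -0.2774  0.1144] 243
186 [ 0.6122 -0.2851  0.1133] 243
194 [ 0.6142 -0.2923  0.1143] 242
202 [ 0.6163 -0.3001  0.1139] 243
210 [ 0.6185 -0.3081  0.1136] 130
218 [ 0.6215 -0.3189  0.1072] 130
226 [ 0.6238 -0.3271  0.1073] 129
234 [ 0.626  -0.3351  0.1083] 127
242 [ 0.6284 -0.344   0.1078] 127
250 [ 0.6308 -0.3527  0.108 ] 126
258 [ 0.6336 -0.3625  0.1066] 121
266 [ 0.6356 -0.3701  0.1092] 127
274 [ 0.6384 -0.3803  0.1078] 129
282 [ 0.6409 -0.3893  0.1087] 238
290 [ 0.6436 -0.3989  0.1088] 238
298 [ 0.6466 -0.4098  0.1076] 238
306 [ 0.649  -0.4188  0.109 ] 238
314 [ 0.6781 -0.5221  0.0015] 149
```

The block is centred within about 2 mm, and its top is at 0.114 as it should be. Now I'll descend and grip.

```bash
python3 -m inch '[0.1,0,-3,0, 0.1,0,-3,0, 0,0,-3,0, 0,0,-3,0, 0,0,-2,0, 0,0,-1,0, 0,0,0,0, 0,0,0,0]' 100 && python3 -m inch '[0,0,0,0,0,0,0,0,0,0,0,0,0,0,0,0,0,0,0,0,0,0,0,0,0,0,0,0,0,0,0,0]' 0 90
```

```text
t: 2.95
tcp_pos: [0.6129, -0.2826, 0.1015]
tool_rot: [0.606, 0.795, 0.0, 0.001]
force: [0.4, 0.6, 0.4]
finger_gap: 1.003
t: 3.95
tcp_pos: [0.6118, -0.2821, 0.1006]
tool_rot: [0.606, 0.795, -0.0, -0.0]
force: [-3.0, -0.5, 4.6]
finger_gap: 0.174
```

Gap 0.174 is about 15 mm, so the fingers are on the 16 mm block. Lifting.

```bash
python3 -m inch '[0,0,1,0, 0,0,2,0, 0,0,3,0, 0,0,3,0, 0,0,3,0, 0,0,3,0, 0,0,3,0, 0,0,3,0, 0,0,1,0, 0,0,0,0,0,0,0,0,0,0,0,0]'
python3 - <<'E'
from h import *
from station import manip
s=manip.sense();print(s['tcp_pos'],s['tool_rot'],s['force'],s['ft_torque'],s['finger_gap'])
p,d=optics.snapshot('wrist');cv2.imwrite('pics/w2.png',p[:,:,::-1]);np.save('pics/w2_d.npy',d)
E
```

```text
t: 5.45
tcp_pos: [0.6116, -0.2817, 0.3185]
tool_rot: [0.606, 0.795, -0.0, -0.002]
force: [-0.9, -0.3, -6.7]
finger_gap: 0.173
[ 0.61159843 -0.28166308  0.31846651] [ 6.06317265e-01  7.95221034e-01 -6.07044536e-05 -1.69618192e-03] [-0.88941003 -0.28414306 -6.71425922] [-0.01943922  0.01169342  0.04592738] 0.17271880705359877
```

View pics/w2.png

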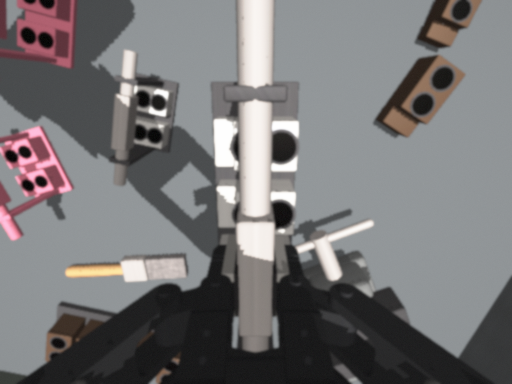

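The wide carrier is held, hanging plumb and weighing 6.7 N (~0.68 kg). The block's edge is at row ~222 on the tool axis. The short carrier, at (130,115) in this view, still stands.

Run:
```python
from h import *
np.set_printoptions(precision=4,suppress=True)
d=np.load('pics/w2_d.npy');m=optics.camera_model('wrist');C=m['tool_from_camera'];K=m['mtx']
for v in (10,60,80,110,140,180,210,218,222,226,230,250,320):
    a=np.linalg.solve(K,[255,v,1.])*d[v,255];print(v,C[:3,:3]@[a[0],-a[1],-a[2]]+C[:3,3])
```

```text
10 [ 0.1089  0.     -0.0071]
60 [ 0.0931  0.     -0.0068]
80 [ 0.0863 -0.     -0.007 ]
110 [ 0.0757 -0.     -0.0076]
140 [ 0.0641 -0.     -0.0063]
180 [ 0.0478 -0.0001 -0.0071]
210 [ 0.0348 -0.0001 -0.008 ]
218 [ 0.0313 -0.0001 -0.0083]
222 [ 0.0313 -0.0001 -0.0123]
226 [ 0.0301 -0.0001 -0.0134]
230 [ 0.0281 -0.0001 -0.0131]
250 [ 0.019  -0.0001 -0.0137]
320 [-0.0187 -0.0001 -0.0127]
```

The bar is level in the grip, with its axis at the TCP and centred within 1 mm. I'll carry it over the hooks.

```bash
python3 -m inch '[-0.2,1,0,0, -0.4,2,0,0.002, -0.6,3,0,0.002, -0.6,3,0,0.002, -0.6,3,0,0.002, -0.6,3,0,0.002, -0.6,3,0,0.002, -0.6,3,0,0.002, -0.6,3,0,0.002, -0.6,3,0,0.002, -0.6,3,0,0.002, -0.6,3,0,0.002, -0.6,3,0,0.002, -0.6,3,0,0.002, -0.6,3,0,0, -0.6,3,0,0, -0.6,3,0,0, -0.3,1.4,0,0, 0,0,0,0, 0,0,0,0]'
python3 - <<'E'
from h import *
from station import manip
s=manip.sense();print(s['tcp_pos'],s['tool_rot'],2*np.arctan2(s['tool_rot'][1],s['tool_rot'][0]),s['force'])
for n in('top','side'):
    p,d=optics.snapshot(n);cv2.imwrite(f'pics/{n}3.png',p[:,:,::-1]);np.save(f'pics/{n}3_d.npy',d)
E
```

```text
t: 8.0
tcp_pos: [0.5133, 0.2112, 0.3204]
tool_rot: [0.596, 0.803, -0.0, 0.0]
force: [-0.6, -0.5, -6.4]
finger_gap: 0.175
[0.51325163 0.21119632 0.3204044 ] [ 5.96017819e-01  8.02971071e-01 -2.68152056e-04  3.83827532e-04] 1.8645272523857823 [-0.63209147 -0.48741118 -6.38024278]
```

View pics/side3.png

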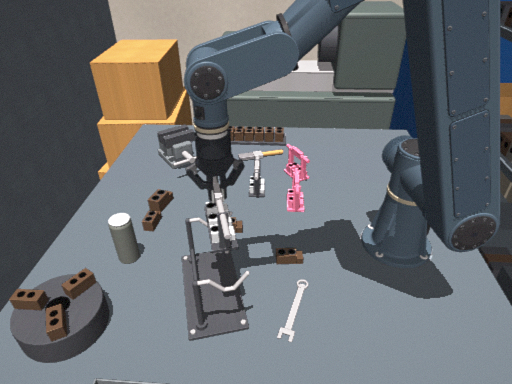

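View pics/top3.png

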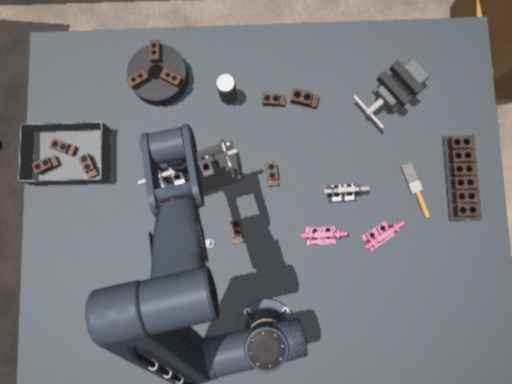

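The carrier hangs over the stand and in line with the hooks: side view plank at (215,222), hooks at (210,225) and (225,285). I'll lower it to just above the hook tips and check the fit again.

```bash
python3 -m inch '[0,0.1,-1,0, 0,0,-2,0, 0,0,-2,0, 0,0,-2,0, 0,0,-2,0, 0,0,-1.5,0, 0,0,0,0,0,0,0,0]'
python3 - <<'E'
from h import *
from station import manip
np.set_printoptions(precision=4,suppress=True)
s=manip.sense();print(s['tcp_pos'],s['force'])
t=s['tcp_pos']
p,d=optics.snapshot('side');q=p[:,:,::-1].copy()
cv2.imwrite('pics/side4.png',cv2.resize(q[150:350,150:300],None,fx=3,fy=3,interpolation=cv2.INTER_CUBIC))
a=1.8645;
for k in(.15,-.15,.115,-.115): print(k,(proj('side',np.array(t)+[k*np.cos(a),k*np.sin(a),0])-[150,150])*3)
E
```

```text
t: 9.1
tcp_pos: [0.5139, 0.213, 0.2158]
tool_rot: [0.596, 0.803, 0.001, 0.0]
force: [0.1, -0.1, -5.1]
finger_gap: 0.172
[0.5139 0.213  0.2158] [ 0.0565 -0.1049 -5.0967]
0.15 [236.7757 368.6356]
-0.15 [184.5432 133.3984]
0.115 [229.1093 334.109 ]
-0.115 [189.3522 155.0564]
```

View pics/side4.png

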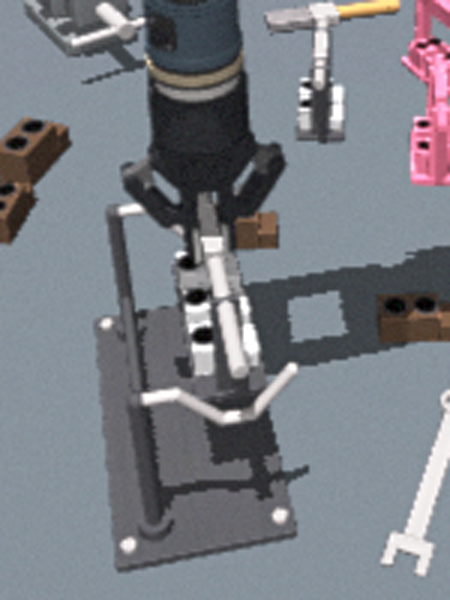

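The bar end at (238,368) matches the prediction, and it points at the trough bottom at (235,415). Lowering into the hooks.

```bash
python3 -m inch '[0,0,-1,0, 0,0,-1.5,0, 0,0,-1.5,0, 0,0,-1.5,0, 0,0,-1,0, 0,0,-0.3,0, 0,0,0,0,0,0,0,0]'
python3 -m inch '[0,0,-0.2,0,0,0,-0.2,0, 0,0,-0.2,0, 0,0,0,0]'
python3 - <<'E'
from h import *
from station import manip
s=manip.sense();print(s['tcp_pos'],s['force'],s['ft_torque'])
p,d=optics.snapshot('side');q=p[:,:,::-1].copy()
cv2.imwrite('pics/side5.png',cv2.resize(q[170:320,170:290],None,fx=4,fy=4,interpolation=cv2.INTER_CUBIC))
E
```

```text
t: 10.15
tcp_pos: [0.5137, 0.213, 0.1478]
tool_rot: [0.596, 0.803, 0.001, 0.0]
force: [-0.7, 0.5, -6.0]
finger_gap: 0.174
t: 10.65
tcp_pos: [0.513, 0.2129, 0.1411]
tool_rot: [0.596, 0.803, -0.0, -0.0]
force: [-1.1, 0.3, -4.9]
finger_gap: 0.173
[0.51301633 0.21289195 0.14108295] [-1.05443267  0.30334195 -4.90894241] [-0.05562775  0.01475887  0.00943968]
```

View pics/side5.png

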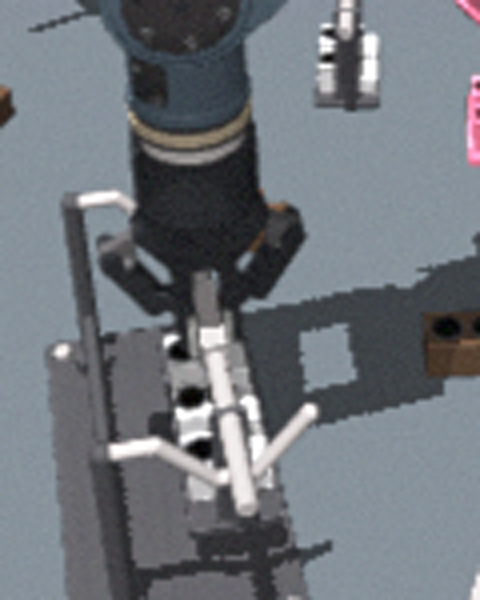

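The near bar end at (245,505) lies in the left trough bottom. I'll lower in small steps until the weight comes off.

```bash
python3 -m inch '[0,0,-0.1,0,0,0,0,0,0,0,0,0]'; python3 -m inch '[0,0,-0.1,0,0,0,0,0,0,0,0,0]';  python3 -m inch '[0,0,-0.1,0,0,0,0,0,0,0,0,0]'
```

```text
t: 11.08
tcp_pos: [0.5133, 0.213, 0.1404]
tool_rot: [0.596, 0.803, 0.0, 0.0]
force: [0.7, 0.1, -4.7]
finger_gap: 0.173
t: 11.45
tcp_pos: [0.5134, 0.213, 0.1401]
tool_rot: [0.596, 0.803, 0.0, 0.0]
force: [-2.3, -0.6, 3.8]
finger_gap: 0.17
t: 11.82
tcp_pos: [0.5134, 0.213, 0.1399]
tool_rot: [0.596, 0.803, 0.0, 0.0]
force: [-3.0, -1.0, 9.6]
finger_gap: 0.174
```

Seated: force reversed to +9.6 N at z 0.140. I'll ease off 1 mm, hold, and open.

```bash
python3 -m inch '[0,0,0.1,0,0,0,0,0,0,0,0,0]'; python3 -m inch '[0,0,0,0,0,0,0,0,0,0,0,0,0,0,0,0,0,0,0,0,0,0,0,0]' 60
python3 - <<'E'
from h import *
from station import manip
s=manip.sense();print(s['force'],s['finger_gap'])
p,d=optics.snapshot('side');q=p[:,:,::-1].copy()
cv2.imwrite('pics/side6.png',cv2.resize(q[170:320,170:290],None,fx=4,fy=4,interpolation=cv2.INTER_CUBIC))
p,d=optics.snapshot('wrist');cv2.imwrite('pics/w6.png',p[:,:,::-1])
E
```

```text
t: 12.2
tcp_pos: [0.5134, 0.213, 0.14]
tool_rot: [0.596, 0.803, 0.0, 0.0]
force: [-3.1, -1.2, 6.7]
finger_gap: 0.176
t: 12.95
tcp_pos: [0.5132, 0.2129, 0.1393]
tool_rot: [0.596, 0.803, 0.0, -0.0]
force: [-0.0, -0.4, -0.5]
finger_gap: 0.6
[-0.00750336 -0.39471218 -0.4633048 ] 0.5995752692142905
```

View pics/side6.png

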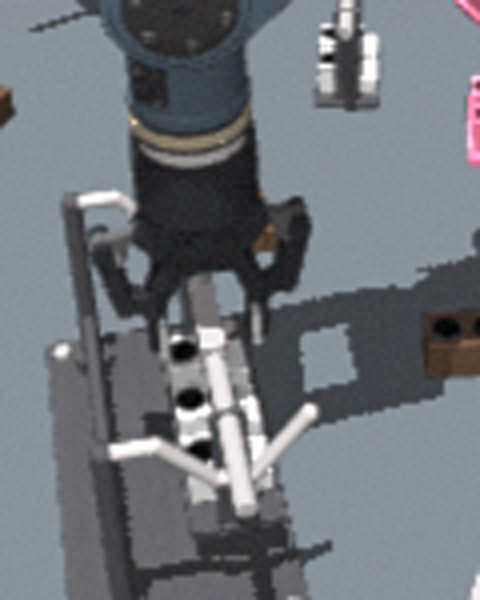

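View pics/w6.png

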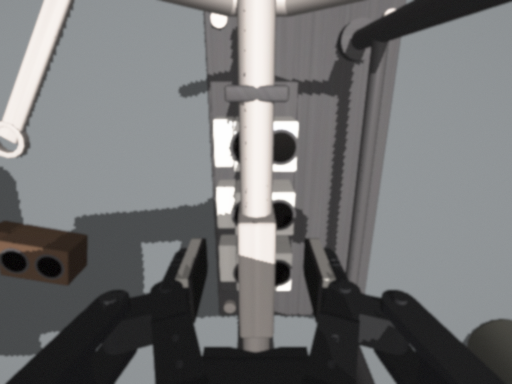

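The fingers are clear of the block on both sides, and the bar rests in the hooks with the plank plumb below it. Retreating straight up.

```bash
python3 -m inch '[0,0,0.5,0,0,0,1,0,0,0,2,0,0,0,3,0,0,0,3,0,0,0,3,0,0,0,3,0,-1,-2,2,0,-3,-4,0,0,-3,-4,0,0,-3,-4,0,0,-3,-4,0,0,-3,-4,0,0,-1,-1,0,0,0,0,0,0,0,0,0,0,0,0,0,0]'
python3 - <<'E'
from h import *
from station import manip
np.set_printoptions(precision=4,suppress=True)
s=manip.sense();print(s['t'],s['force'],s['tcp_pos'])
for n,b in(('top',(120,280,130,400)),('side',(130,340,150,330))):
    p,d=optics.snapshot(n);q=p[b[0]:b[1],b[2]:b[3],::-1];cv2.imwrite(f'pics/{n}7.png',cv2.resize(q,None,fx=2.8,fy=2.8,interpolation=cv2.INTER_CUBIC));np.save(f'pics/{n}7_d.npy',d)
m=optics.camera_model('top');d=np.load('pics/top7_d.npy')
vv,uu=np.mgrid[:384,:512];K=m['mtx'];T=m['camera_from_world']
P=np.stack([(uu-K[0,2])/K[0,0]*d,-(vv-K[1,2])/K[1,1]*d,-d],-1);W=(P-T[:3,3])@T[:3,:3]
def fit(q):
    c=q[:,:2].mean(0);w=np.linalg.svd(q[:,:2]-c,full_matrices=False)[2][0];t=(q[:,:2]-c)@w
    print(len(q),'mid',c+w*(t.min()+t.max())/2,'len',np.ptp(t),'ang',np.arctan2(w[1],w[0])%np.pi,'z',np.median(q[:,2]),'slope',np.polyfit(t,q[:,2],1)[0])
D=np.abs((W[...,0]-.513)*.957+(W[...,1]-.213)*.29)
fit(W[(D<.015)&(W[...,2]>.135)&(W[...,2]<.165)&(uu>135)&(uu<260)&(vv>140)&(vv<210)])
H=W[...,2];mk=np.zeros(H.shape,bool);mk[175:205,320:375]=1;fit(W[mk&(H>.085)&(H<.13)])
E
```

```text
t: 15.18
tcp_pos: [0.3437, -0.0166, 0.3144]
tool_rot: [0.595, 0.803, 0.0, 0.0]
force: [0.3, 0.6, -1.1]
finger_gap: 0.601
15.175 [ 0.3178  0.6277 -1.0574] [ 0.3437 -0.0166  0.3144]
437 mid [0.5132 0.2144] len 0.2996520834051687 ang 1.8648047508571328 z 0.1456364725638359 slope 0.0007058696246657949
234 mid [ 0.4583 -0.2771] len 0.15093534356255825 ang 1.6186120963954307 z 0.10722547853915898 slope -0.000392540209749479
```

View pics/top7.png

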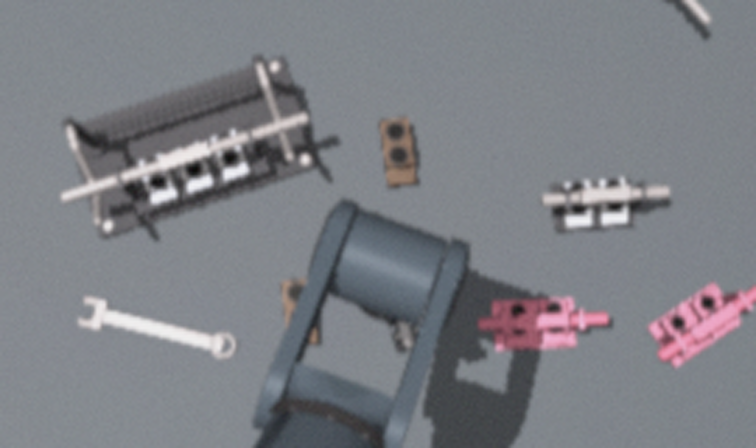

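View pics/side7.png

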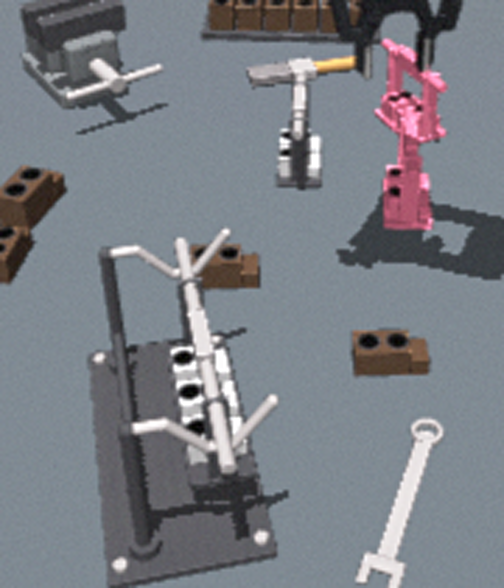

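The bar lies across both trough bottoms (side view (185,270) and (222,442)), level and centred. The short carrier hasn't moved and the arm is clear.

```bash
python3 -m inch '[0,0,0,0,0,0,0,0,0,0,0,0,0,0,0,0]'; python3 -c "
from station import job
print(job.sign_off())"
```

```text
t: 15.78
tcp_pos: [0.3432, -0.0171, 0.3143]
tool_rot: [0.596, 0.803, -0.0, -0.0]
force: [0.1, 0.7, 0.9]
finger_gap: 0.597
the job is handed in; nothing more can be done
None
```

The wide carrier is hanging by its bar in both hooks and the job is handed in, at about 16 s of the 48 s allowed. I gripped it by the middle block and lowered it until the hooks took its weight at bar height 0.140 m. Then I opened the fingers and backed the arm well clear.

**Position:** in the last images the bar centre is at (0.513, 0.214). My estimate of the middle between the hooks is (0.513, 0.213), good to about 3 mm. The bar is level and within 1 degree of the hook line.

**Plumb and at rest:** I judged these by eye. The last side picture, about 2 s after release, looked plumb, but I did not compare two frames for movement.

**Short carrier:** it still stands upright, within about 1 mm of where it started.

No check failed or disagreed beyond a few mm of measurement scatter between the views.

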